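# Free and hold open the lid of a board test fixture

## Task

Pick up the small mallet and, with it, knock down the yellow release pin of the circuit-board test fixture until the lid springs free and stands ajar, then set the mallet down on the bench (do not drop it). Then raise the lid, which has a red handle at its front, to 60 degrees open against its closing spring and finish while still holding it there: do not let go. Touch the pin with the mallet only, and leave the meter, the jar and the spool where they are.

Things in the scene. Friction and masses are not known exactly. Their poses are not given: they have to be found in the camera images.
- fixture: Board test fixture, fixed to the bench: grey tray 140 (x) x 180 (y) x 70 mm high, a green circuit board inside, covered by a lid 140 x 180 x 8 mm (underside at height 71.5 mm; aluminium frame, clear window); blue latch housing, 78 mm high, on its +y side (y 90 to 140, x -67 to -23 mm). Origin: centre of the tray's underside. x axis points to the lid's hinged rear edge, -x to its handle.
- lid_angle (a joint): Lid angle in rad: 0 shut, grows as its front rises, stop at 1.6; 60 degrees = 1.047. Shut, a brass bolt at the latch housing holds it; with the bolt drawn, a hinge spring raises it in about 0.2 s and it rests ajar at 0.09 to 0.13 rad. From any wider angle it springs back to that: at 60 degrees holding takes about 5 N at the handle. Lid and handle 0.3 kg, hardly any friction.
- lid_hinge (a point): Point on the lid's hinge axis, midway along it: 70 mm along fixture x, height 71.5 mm. The axis runs along fixture y. Its own axes turn with the lid.
- handle_mid (a point): Middle of the round red handle bar. Lid shut: fixture x -116 mm, y 0, height 75.5 mm. It circles the hinge axis at 186 mm.
- lid: The lid with its handle. Handle: red round bar 12 mm thick, 100 mm long, parallel to the hinge, on two dark rods 10 mm thick at its ends (90 mm free between them), in the plane of the lid, 40 mm free between the bar and the lid's front edge. Origin on the hinge axis; x axis points from the handle to the hinge, y along the hinge, z out of the lid's upper face; all turn with the lid.
- pin_press (a joint): How far the release pin is pressed down, in m: 0 up, 0.010 fully down. Sprung: 2 N to start, 7 N fully down; it comes back up by itself. A damper (30 N per m/s) slows it both ways. It draws the brass bolt by the same amount: the lid is free from about 0.006 on.
- pin: Sprung release pin: steel stem 12 mm thick with a flat yellow round cap 24 mm across and 8 mm high. Origin: centre of the cap's underside, at fixture x -45 mm, y 128 mm, height 97 mm when up. Around it nothing stands above 85 mm while the lid is shut.
- pin_top (a point): Centre of the flat top of the yellow cap, height 105 mm when the pin is up.
- mallet: Small mallet, 0.2 to 0.32 kg, standing on one face of its head. Head: upright steel cylinder 32 mm across, 56 mm high, orange faces at both ends (the lower one strikes). Handle: level wooden bar 16 wide x 18 mm high, axis 28 mm above the lower face, along the mallet's -x to 109 mm from the head's axis. Origin: centre of lower face; z up. Centre of mass 7 mm from the head's axis towards the handle.
- meter: Bystander: red multimeter lying flat, 160 x 78 x 38 mm, loose. Origin: centre of its underside.
- jar: Bystander: clear jar with white cap, 60 mm across, 85 mm high, loose. Origin: centre of its underside.
- spool: Bystander: blue spool, 52 mm across, 32 mm high, loose. Origin: centre of its underside.
Mind the look-alikes: they are no part of the job. What is shaped like the mallet but blue or purple is not meant.

How it is judged:
On the way, in this order (a step that is already met when the one before it is completed fails the run):
1. the release pin is knocked down at least 7 mm by the mallet, held in the fingers (value of joint pin_press above 0.007 m and contact force between mallet and pin above 0.5 N and contact force between the fingers and mallet above 0.5 N).
2. the lid stands free, ajar, and the mallet is set down on the bench and let go (value of joint lid_angle above 0.05 rad and height (world z) of mallet below 0.04 m and contact force between the fingers and mallet below 0.1 N and linear speed of mallet below 0.05 m/s), for 0.2 s.
At the end, for the whole second after the job is handed in: The lid is held still by the fingers at 60 degrees, give or take 5 (0.96 to 1.134 rad); the mallet rests on the bench, let go and clear of the fixture; meter, jar and spool are within 30 mm of where they were (value of joint lid_angle between 0.96 and 1.134 rad and velocity of joint lid_angle between -0.1 and 0.1 rad/s and contact force between the fingers and lid above 1 N and height (world z) of mallet below 0.04 m and linear speed of mallet below 0.05 m/s and contact force between the fingers and mallet below 0.1 N and contact force between mallet and fixture below 0.1 N and distance of each of meter, jar, spool from where it was at the start of the episode below 0.03 m); the arm keeps its last pose, push and grip.
It fails at once if the fingers or arm touch the release pin (contact force between any of the arm, the fingers and pin above 0.5 N).
It fails at once if the mallet is dropped or thrown (faster than 1 m/s with no finger on it) (linear speed of mallet above 1 m/s and contact force between the fingers and mallet below 0.05 N).
It fails at once if the meter, jar or spool is moved by more than 30 mm (distance of any of meter, jar, spool from where it was at the start of the episode above 0.03 m).
It also fails if it takes over 61 s, if anything falls off the work surface, if the arm or the gripper's body presses on something with over 40 N, if the wrist force passes 120 N, or if a joint passes its speed limit or range.

## Robot

A 6-joint arm with a two-finger parallel gripper is mounted at the origin on the work surface. World frame = base frame: x ahead of the robot, y to its left, z up, the work surface at z = 0. Lengths are in m, angles in rad, forces in N, time in s.
With the tool pointing down it reaches from about 0.35 to 0.85 m from the base axis. Payload 8.1 kg.
Tool frame: the origin (TCP) lies at the very end of the fingers, on their centre line; the grasp point (between the pads) lies 19 mm behind it; z points along the fingers, y is the line along which they close (so a half turn about z gives the same grasp; the last joint's range is limited). The gripper opens to 93 mm and grips with 3 to 60 N. Pads are 15 mm wide; open, the fingers measure 128 mm over their backs; the gripper's body (75 mm by 188 mm) begins 65 mm behind the grasp point.
Start: joints at [-1.211, 0.13, 1.488, -0, 1.523, -0.085], TCP at [0.258, -0.542, 0.219] pointing down, gripper open.
Joint ranges: [-2.96, 2.96], [-0.89, 2.26], [0.02, 2.5], [-1.34, 4.48], [0, 2.73], [-2.66, 2.66]. Speed limits (rad/s): [2.39, 2.39, 2.79, 3.14, 3.14, 3.14].

## Interface

Orientations are given as a rotation vector (axis times angle).
In Python, from plant import robot, imaging gives the robot as it stands.
- The arm moves only by the tool jog_arm, never from a script. Its argument "rows" is a list of rows, each a list of 2 entries, a list of its own where there are three numbers: the shift along the tool's x, y, z each as a share of 0.2 m, from -1 to 1, then the turn, a rotation vector about the tool's x, y, z each as a share of pi/2 rad, from -1 to 1. A call has 1 to 5 rows; each row is the pose to reach, as a shift and turn from the pose commanded when the call began, along the tool's axes at that moment; what a row does not reach only later rows make up. A row lasts 1/10 s, in which the tool goes at most 50 mm and 8.59 degrees, less where a joint would pass 70% of its speed; a pose out of reach is approached as far as the arm can. A call with a number of a shift or a turn outside -1 to 1 is refused whole. A call with a gripper value outside its range is refused whole. "hand" is the closure, from -1 (fully open) to 1 (shut), set as the call begins (left out, the last holds). The fingers move at their own pace and stop on an object; "squeeze" is the grip in N (left out, the last holds). Time passes only in rows, so rows that repeat a pose let the fingers close. It gives the time, the measured TCP pose, the force, the opening and the grip force at its end, in the units of the state.
- robot.read_state(): the state, without advancing time (a new reading comes with each control period).
- imaging.read_camera(name): name is "side" or "top" or "wrist"; returns a dict with "frame" (420x560x3 uint8, red, green, blue), "vertical_fov" (degrees; the focal length in pixels is half the picture's height over the tangent of half this angle, whatever the lens; pixels are square), "cx", "cy" (the principal point, pixels), "R" (3x3) and "t" (3): a world point X has camera coordinates R X + t. Camera axes: x right, y down, z forward; pixel columns grow to the right and rows downward; lengths in m; the calibration is good to about 2 mm. A picture is of the moment at which its call begins. There is no depth.
- robot.close_job(): hands the job in; it is judged then, once.
The state is a dict: "t": time; "q": joint angles; "dq": joint speeds; "joint_torque": joint torques, N m; "tool_pos": TCP position; "orientation": TCP orientation; "force": force on the tool from outside, world axes, zero at the start; "wrist_torque": the same for the moment, N m; "opening": finger opening in m; "gripper_force": force on a finger pad.
Only numpy, scipy, OpenCV 4.12 (cv2) and the standard library are available. Lean on these libraries where they do the work, as an engineer would, in place of code of your own. Each camera call takes 0.05 s, during which the arm holds its last target. There are 200 camera calls.

## Working session

There is one attempt and no reset: what is moved stays moved. The work goes in short steps, Python scripts to look and compute and a tool call to move; the robot and the scene stay as the last step left them, time stands still between calls to the robot, and variables do not carry over. Pictures are saved under pics/ and viewed, at most 10 in all, crops included, and the job is handed in when it is done.

Besides the shell and the picture viewer there is one more tool, called after "Emit:" as name(argument=value, ...) on one line, values as JSON. jog_arm: Moves the arm, as the interface text tells. Its arguments: {"type":"object","properties":{"rows":{"type":"array"},"hand":{"type":"number"},"squeeze":{"type":"number"}},"required":["rows"]}

```bash
mkdir -p pics; cat > h.py <<'E'
import numpy as np,cv2
from plant import robot,imaging
from scipy.spatial.transform import Rotation as Ro
def shot(n,f=None):
    d=imaging.read_camera(n)
    if f: cv2.imwrite('pics/'+f,cv2.cvtColor(np.asarray(d['frame']),cv2.COLOR_RGB2BGR))
    d['f']=d['frame'].shape[0]/2/np.tan(np.radians(d['vertical_fov'])/2)
    d['R']=np.array(d['R']);d['t']=np.array(d['t']);return d
def ray(d,u,v):
    r=d['R'].T@np.array([(u-d['cx'])/d['f'],(v-d['cy'])/d['f'],1]);return -d['R'].T@d['t'],r/np.linalg.norm(r)
def plane(d,u,v,z):
    c,r=ray(d,u,v);return c+r*(z-c[2])/r[2]
def tri(*a):
    A=0;b=0
    for d,u,v in a:
        c,r=ray(d,u,v);P=np.eye(3)-np.outer(r,r);A=A+P;b=b+P@c
    x=np.linalg.solve(A,b);return x,[np.linalg.norm((np.eye(3)-np.outer(r,r))@(x-c)) for c,r in [ray(*q) for q in a]]
def proj(d,X):
    p=d['R']@np.asarray(X)+d['t'];return p[:2]/p[2]*d['f']+[d['cx'],d['cy']]
E
python3 - <<'E'
from h import *
a=shot('top','top0.png');b=shot('side','side0.png');shot('wrist','wrist0.png')
import pickle;pickle.dump((a,b),open('s0.pkl','wb'))
for d in(a,b):print(-d['R'].T@d['t'],d['R'][2],d['f'])
print(robot.read_state())
E
```

```text
[ 0.43187579 -0.0241355   1.02261845] [ 0.16974319  0.00975576 -0.98544004] 379.56746131643916
[0.56528926 0.67544131 0.9986729 ] [ 0.00840311 -0.61979962 -0.78471512] 456.1891414244079
{'t': 0.15, 'q': array([-1.21142735e+00,  1.31014511e-01,  1.48897197e+00, -1.67495573e-05,
        1.52302331e+00, -8.54122552e-02]), 'dq': array([-6.01116889e-05, -9.36488395e-04, -3.58115330e-03, -3.29090526e-04,
        1.86829202e-03,  9.76692657e-04]), 'joint_torque': array([-3.31219144e-05, -5.60472357e+01, -4.92336237e+01,  7.67484982e-02,
        3.05879989e-02, -8.71445013e-05]), 'tool_pos': array([ 0.25801425, -0.54122041,  0.2178438 ]), 'orientation': array([-3.06285716e+00, -6.92608048e-01,  3.29851214e-04]), 'force': array([-0.10420949, -0.1652834 , -0.34513957]), 'wrist_torque': array([-0.00391694, -0.02861054,  0.03345685]), 'gripper_force': 0.0, 'opening': 0.09293954290858496}
```

View pics/top0.png

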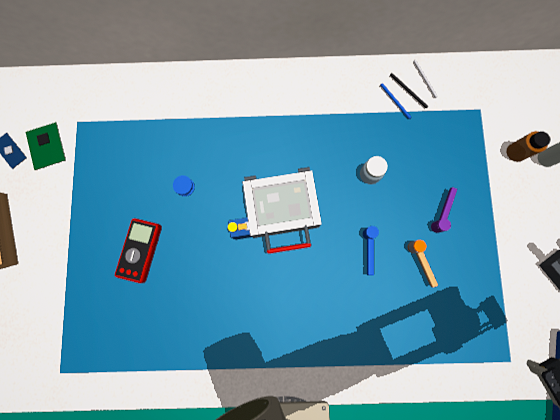

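View pics/side0.png

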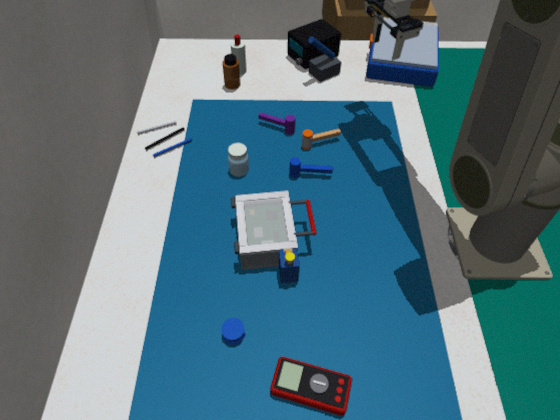

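The top view shows the mallet with its orange head at (419,246) and its handle running to (434,285). The yellow pin is at (233,227) and the red handle bar runs from (266,250) to (310,244). In the side view the head is at (308,138), the pin at (290,257), and the bar at about (311,217).

```bash
cat >> h.py <<'E'
def mask(d,h0,h1,box,s=120,v=60):
    m=cv2.inRange(cv2.cvtColor(np.asarray(d['frame']),cv2.COLOR_RGB2HSV),(h0,s,v),(h1,255,255))
    if h0==0: m|=cv2.inRange(cv2.cvtColor(np.asarray(d['frame']),cv2.COLOR_RGB2HSV),(172,s,v),(180,255,255))
    k=np.zeros_like(m);x0,y0,x1,y1=box;k[y0:y1,x0:x1]=m[y0:y1,x0:x1];return k
def cen(m):
    y,x=np.nonzero(m);return x.mean(),y.mean(),len(x),x.min(),x.max(),y.min(),y.max()
E
python3 - <<'E'
from h import *
import pickle;a,b=pickle.load(open('s0.pkl','rb'))
for n,d,bx in(('a',a,(400,230,445,295)),('b',b,(295,120,350,155))):
    hsv=cv2.cvtColor(np.asarray(d['frame']),cv2.COLOR_RGB2HSV)
    big=cv2.resize(cv2.cvtColor(np.asarray(d['frame'])[bx[1]:bx[3],bx[0]:bx[2]],cv2.COLOR_RGB2BGR),None,fx=7,fy=7,interpolation=0);cv2.imwrite(f'pics/c{n}.png',big)
    m=mask(d,2,18,bx,s=100);print(n,cen(m),cv2.minAreaRect(np.argwhere(m)[:,::-1].astype(np.float32)))
    m=mask(d,5,11,bx,s=215,v=150);print('head',cen(m))
    p=(hsv[244,419],hsv[270,428]) if n=='a' else (hsv[135,308],hsv[142,308],hsv[133,330]);print(p)
ya=mask(a,22,34,(222,215,242,240),s=150,v=120);yb=mask(b,22,34,(280,245,300,275),s=150,v=120)
print('yel',cen(ya),cen(yb));print(tri((a,*cen(ya)[:2]),(b,*cen(yb)[:2])))
ra=mask(a,0,6,(255,225,320,260),s=130);rb=mask(b,0,6,(300,190,325,245),s=130)
for m,d in((ra,a),(rb,b)):
    print('red',cen(m)); r=cv2.minAreaRect(np.argwhere(m)[:,::-1].astype(np.float32));print(r)
    print(cv2.boxPoints(r).tolist())
print(tri((a,*cv2.minAreaRect(np.argwhere(ra)[:,::-1].astype(np.float32))[0]),(b,*cv2.minAreaRect(np.argwhere(rb)[:,::-1].astype(np.float32))[0])))
E
cd pics; python3 -c "
import cv2,numpy as np
a=cv2.imread('ca.png');b=cv2.imread('cb.png');c=np.zeros((max(a.shape[0],b.shape[0]),a.shape[1]+b.shape[1],3),'u1');c[:a.shape[0],:a.shape[1]]=a;c[:b.shape[0],a.shape[1]:]=b;cv2.imwrite('cc.png',c)"
```

```text
a (np.float64(423.3480825958702), np.float64(259.23598820059), 339, np.int64(408), np.int64(437), np.int64(240), np.int64(286)) ((426.6367492675781, 262.3069152832031), (49.074920654296875, 17.60545539855957), 58.13401794433594)h.py:25: RuntimeWarning: Mean of empty slice.
  y,x=np.nonzero(m);return x.mean(),y.mean(),len(x),x.min(),x.max(),y.min(),y.max()
  ret = ret.dtype.type(ret / rcount)
Traceback (most recent call last):
  File "h.py", line 25, in cen
    y,x=np.nonzero(m);return x.mean(),y.mean(),len(x),x.min(),x.max(),y.min(),y.max()
                                                      ~~~~~^^
ValueError: zero-size array to reduction operation minimum which has no identity
[ WARN:0@0.019] global loadsave.cpp:275 findDecoder imread_('cb.png'): can't open/read file: check file path/integrity
Traceback (most recent call last):
AttributeError: 'NoneType' object has no attribute 'shape'
```

```bash
cat > m1.py <<'E'
from h import *
import pickle;a,b=pickle.load(open('s0.pkl','rb'))
rect=lambda m:cv2.minAreaRect(np.argwhere(m)[:,::-1].astype(np.float32))
cr=[]
for n,d,bx in(('a',a,(400,230,445,295)),('b',b,(295,120,350,155))):
    hsv=cv2.cvtColor(np.asarray(d['frame']),cv2.COLOR_RGB2HSV)
    cr.append(cv2.resize(cv2.cvtColor(np.asarray(d['frame'])[bx[1]:bx[3],bx[0]:bx[2]],cv2.COLOR_RGB2BGR),None,fx=7,fy=7,interpolation=0))
    p=(hsv[244,419],hsv[270,428]) if n=='a' else (hsv[135,308],hsv[142,308],hsv[133,330]);print(p)
c=np.zeros((max(x.shape[0] for x in cr),sum(x.shape[1] for x in cr),3),'u1');o=0
for x in cr: c[:x.shape[0],o:o+x.shape[1]]=x;o+=x.shape[1]
cv2.imwrite('pics/cc.png',c)
ya=mask(a,22,34,(222,215,242,240),s=150,v=120);yb=mask(b,22,34,(280,245,300,275),s=150,v=120)
print('yel',np.round(cen(ya),1),np.round(cen(yb),1));print(tri((a,*cen(ya)[:2]),(b,*cen(yb)[:2])))
ra=mask(a,0,6,(255,225,320,260),s=130);rb=mask(b,0,6,(300,190,325,245),s=130)
for m in(ra,rb): print('red',rect(m),np.round(cv2.boxPoints(rect(m)).tolist(),1).tolist())
print(tri((a,*rect(ra)[0]),(b,*rect(rb)[0])))
E
python3 m1.py
```

```text
(array([ 17, 255, 243], dtype=uint8), array([ 18, 123, 243], dtype=uint8))
(array([ 14, 253, 205], dtype=uint8), array([105,  16,  64], dtype=uint8), array([ 16, 118, 188], dtype=uint8))
yel [233.3 226.7  79.  228.  241.  223.  231. ] [289.4 256.   70.  285.  294.  251.  260. ]
(array([0.54245791, 0.1134781 , 0.10234956]), [np.float64(0.0003340739796228016), np.float64(0.00033407397962286736)])
red ((288.4313659667969, 247.57098388671875), (4.660719871520996, 43.723873138427734), 80.90972137451172) [[266.5, 248.7], [309.7, 241.8], [310.4, 246.4], [267.2, 253.3]]
red ((310.400146484375, 216.52081298828125), (35.69200134277344, 3.915921926498413), 78.2317123413086) [[304.8, 199.4], [308.7, 198.7], [316.0, 233.6], [312.1, 234.4]]
(array([ 0.48898482, -0.01942509,  0.07838741]), [np.float64(0.0008099820819887394), np.float64(0.0008099820819888792)])
```

View pics/cc.png

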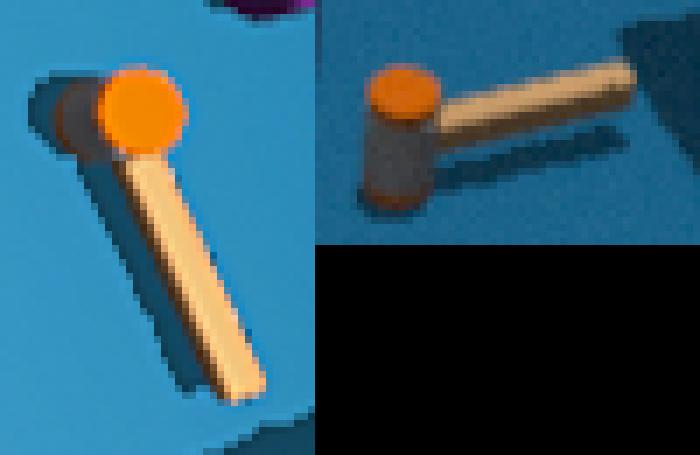

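The zoomed crop shows the mallet's orange top face centred at about (419.8,245.4) in the top view and (307.2,132.8) in the side view. The handle's top face ends near (434.5,283) in the top view.

```bash
cat > m2.py <<'E'
from h import *
import pickle;a,b=pickle.load(open('s0.pkl','rb'))
H,e=tri((a,419.8,245.4),(b,307.2,132.8));print('headtop',H,e)
for d,bx in((a,(400,230,445,295)),(b,(295,120,350,155))):
    m=mask(d,10,22,bx,s=70,v=100)&~mask(d,10,22,bx,s=200,v=100)
    m=cv2.morphologyEx(m,cv2.MORPH_OPEN,np.ones((3,3)));r=cv2.minAreaRect(np.argwhere(m)[:,::-1].astype(np.float32));print(np.round(cv2.boxPoints(r),1).tolist())
E1,e=tri((a,434.5,283),(b,340,130.5));print('handle end',E1,e)
Ht=plane(a,419.8,245.4,.056);Et=plane(a,434.5,283.5,.037);print(Ht,Et,np.linalg.norm(Et-Ht),'yaw handle',np.degrees(np.arctan2(*(Et-Ht)[1::-1])))
# fixture
P=plane(a,233.3,226.7,.103)
l=plane(a,266.8,251,.0795);r=plane(a,310,244.1,.0795);m=(l+r)/2
print('bar',l,r,np.linalg.norm(l-r),'yaw',np.degrees(np.arctan2(-(l-r)[0],(l-r)[1])))
l2,_=tri((a,266.8,251),(b,314,234));r2,_=tri((a,310,244.1),(b,306.8,199));print(l2,r2,'yaw',np.degrees(np.arctan2(-(l2-r2)[0],(l2-r2)[1])))
print('pin',P, 'pinbar dist',np.linalg.norm((P-m)[:2]),'yaw',np.degrees(np.arctan2((P-m)[1],(P-m)[0])-np.arctan2(128,71)))
s=robot.read_state();M=Ro.from_rotvec(s['orientation']).as_matrix();print(M.round(3))
E
python3 m2.py
```

```text
headtop [ 0.48653618 -0.35062229  0.05768197] [np.float64(0.0005130732232039931), np.float64(0.0005130732232039776)]
[[416.29998779296875, 252.8000030517578], [422.1000061035156, 250.1999969482422], [437.79998779296875, 284.70001220703125], [432.1000061035156, 287.29998779296875]]
[[311.5, 135.10000610351562], [338.6000061035156, 128.39999389648438], [339.5, 131.89999389648438], [312.3999938964844, 138.60000610351562]]
handle end [ 0.38763946 -0.38503337  0.03801967] [np.float64(0.004968847247218701), np.float64(0.004968847247218601)]
[ 0.48713651 -0.35130623  0.056     ] [ 0.39121931 -0.38634703  0.037     ] 0.10386995407942713 yaw handle -159.93156618099897
bar [0.48280044 0.03413126 0.0795    ] [ 0.49674464 -0.07321837  0.0795    ] 0.10825148506351495 yaw 7.401003126636988
[0.48197146 0.03434547 0.07869864] [ 0.49629588 -0.07302048  0.08237807] yaw 7.599341797110074
pin [0.54282532 0.11333253 0.103     ] pinbar dist 0.14307568010884558 yaw 7.251484215683079
[[ 0.903  0.43  -0.001]
 [ 0.43  -0.903  0.001]
 [ 0.    -0.001 -1.   ]]
```

```bash
cat >> h.py <<'E'
def down(yaw,tilt=0):
    "tool x at world angle yaw (deg), z down, then tilted about its own y"
    return Ro.from_euler('z',yaw,degrees=True)*Ro.from_euler('x',180,degrees=True)*Ro.from_euler('y',tilt,degrees=True)
def plan(wps,start=None):
    s=robot.read_state();p,R=start or (s['tool_pos'],Ro.from_rotvec(s['orientation']))
    for q,Q in wps:
        q=np.array(q,float);d=R.inv().apply(q-p)/.2;w=(R.inv()*Q).as_rotvec()/(np.pi/2)
        print('shift',d.round(3).tolist(),'turn',w.round(3).tolist(),'rows>=',round(max(np.linalg.norm(d)*4,np.linalg.norm(w)*90/8.59),1));p,R=q,Q
E
python3 - <<'E'
from h import *
D=down(20)
plan([((.36,-.45,.2),D),((.453,-.3635,.10),D),((.453,-.3635,.010),D)])
E
```

```text
shift [0.657, -0.192, 0.09] turn [-0.001, -0.0, 0.061] rows>= 2.8
shift [0.585, -0.247, 0.5] turn [0.0, 0.0, 0.0] rows>= 3.2
shift [0.0, -0.0, 0.45] turn [0.0, 0.0, 0.0] rows>= 1.8
```

Emit:
jog_arm(rows=[[[0.33,-0.1,0.045],[0,0,0.06]],[[0.657,-0.192,0.09],[0,0,0.061]],[[0.657,-0.192,0.09],[0,0,0.061]]], hand=-1)

```text
t: 0.45
tool_pos: [0.3615, -0.4485, 0.1998]
orientation: [-3.093, -0.544, -0.0]
force: [0.5, -0.3, 0.3]
opening: 0.093
gripper_force: 0.0
```

Emit:
jog_arm(rows=[[[0.2,-0.08,0.17],[0,0,0]],[[0.4,-0.16,0.33],[0,0,0]],[[0.585,-0.247,0.5],[0,0,0]],[[0.585,-0.247,0.5],[0,0,0]],[[0.585,-0.247,0.5],[0,0,0]]])

```text
t: 0.95
tool_pos: [0.453, -0.3618, 0.0984]
orientation: [-3.09, -0.549, 0.004]
force: [-0.6, -0.4, -0.3]
opening: 0.0927
gripper_force: 0.0
```

```bash
python3 - <<'E'
from h import *
d=shot('wrist','w1.png');s=robot.read_state();print(s['tool_pos'],s['orientation'])
for X in [(.487,-.351,.056),(.453,-.3635,.028),(.3846,-.3883,.028)]:print(proj(d,X))
m=mask(d,10,22,(0,0,560,420),s=70,v=90);print(cen(m))
E
```

```text
[ 0.45306369 -0.36376088  0.10036228] [-3.09285202e+00 -5.47491663e-01  1.75736931e-03]
[284.81085487 185.22398074]
[284.3020207  221.96390293]
[283.70164273 298.25441819]
(np.float64(371.1779617175375), np.float64(319.9000517330574), 9665, np.int64(80), np.int64(559), np.int64(165), np.int64(373))
```

View pics/w1.png

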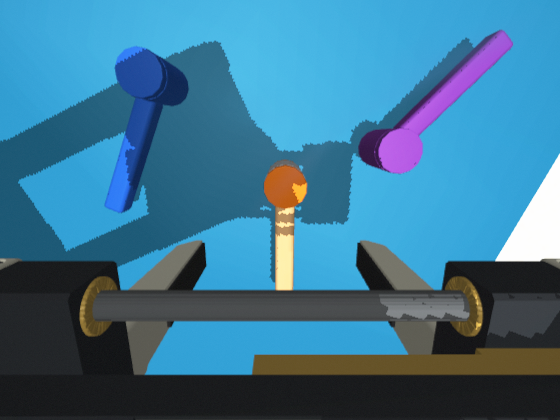

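The wrist view puts the mallet head at (286,187), against a predicted (285,185). The handle runs straight down column 285, midway between the fingers, so I'll descend and grip.

Emit:
jog_arm(rows=[[[0,0,0.2],[0,0,0]],[[0,0,0.35],[0,0,0]],[[0,0,0.45],[0,0,0]],[[0,0,0.45],[0,0,0]],[[0,0,0.45],[0,0,0]]])

```text
t: 1.5
tool_pos: [0.4533, -0.3658, 0.0124]
orientation: [3.093, 0.543, 0.001]
force: [-0.3, -1.7, 0.1]
opening: 0.0929
gripper_force: 0.0
```

Emit:
jog_arm(rows=[[[0,0,0],[0,0,0]],[[0,0,0],[0,0,0]],[[0,0,0],[0,0,0]],[[0,0,0],[0,0,0]],[[0,0,0],[0,0,0]]], hand=1, squeeze=55)

```text
t: 2.0
tool_pos: [0.4535, -0.3641, 0.011]
orientation: [3.093, 0.546, 0.0]
force: [-0.1, -0.0, -0.5]
opening: 0.0574
gripper_force: 0.0
```

Emit:
jog_arm(rows=[[[0,0,0],[0,0,0]],[[0,0,0],[0,0,0]],[[0,0,0],[0,0,0]]])

```text
t: 2.3
tool_pos: [0.4533, -0.3639, 0.0106]
orientation: [-3.094, -0.546, 0.0]
force: [-1.2, 0.3, 0.4]
opening: 0.0337
gripper_force: 0.0
```

Emit:
jog_arm(rows=[[[0,0,0],[0,0,0]],[[0,0,0],[0,0,0]],[[0,0,0],[0,0,0]],[[0,0,0],[0,0,0]],[[0,0,0],[0,0,0]]])

```text
t: 2.8
tool_pos: [0.4533, -0.364, 0.0106]
orientation: [-3.094, -0.545, 0.0]
force: [0.2, -0.6, -0.7]
opening: 0.0153
gripper_force: 55.0
```

```bash
python3 - <<'E'
from h import *
import pickle;a,b=pickle.load(open('s0.pkl','rb'))
for n,u,v in(('meter',147,283),('meter',160,225),('spool',194,190),('blue',371,275),('bluehead',371,232)):print(n,plane(a,u,v,.02))
s=robot.read_state();print(s['opening'],s['gripper_force'],s['tool_pos'],s['force'])
g=lambda h,yaw,off=.036:np.array(h)-off*np.array([np.cos(np.radians(yaw)),np.sin(np.radians(yaw)),0])
def G(hx,hy,zface,yaw): return (g((hx,hy,zface+.010),yaw),down(yaw))
plan([(np.array([.453,-.3637,.21]),down(20)),G(.46,-.19,.20,12),G(.50,-.03,.20,4),G(.543,.1133,.16,-5),G(.543,.1133,.115,-5)],(np.array([.4533,-.3637,.0103]),down(20)))
print(G(.543,.1133,.115,-5)[0])
E
```

```text
meter [0.41204674 0.35147916 0.02      ]
meter [0.56316558 0.32180914 0.02      ]
spool [0.65597421 0.23197636 0.02      ]
blue [ 0.41650956 -0.23107     0.02      ]
bluehead [ 0.52806559 -0.23841725  0.02      ]
0.015332339482863154 54.95885252952576 [ 0.45330824 -0.36398967  0.01060063] [ 0.24194731 -0.60730813 -0.74028819]
shift [-0.001, -0.001, -0.999] turn [0.0, 0.0, 0.0] rows>= 4.0
shift [0.152, -0.829, -0.0] turn [-0.0, -0.0, 0.089] rows>= 3.4
shift [0.364, -0.766, -0.0] turn [0.0, -0.0, 0.089] rows>= 3.4
shift [0.267, -0.728, 0.2] turn [-0.0, -0.0, 0.1] rows>= 3.2
shift [0.0, -0.0, 0.225] turn [0.0, 0.0, 0.0] rows>= 0.9
[0.50713699 0.11643761 0.125     ]
```

Gripped at 55 N with a 15.3 mm opening, which fits the handle width. Lifting and carrying.

Emit:
jog_arm(rows=[[[0,0,-0.1],[0,0,0]],[[0,0,-0.3],[0,0,0]],[[0,0,-0.55],[0,0,0]],[[0,0,-0.8],[0,0,0]],[[0,0,-1.0],[0,0,0]]])

```text
t: 3.3
tool_pos: [0.4534, -0.364, 0.2134]
orientation: [3.093, 0.545, 0.001]
force: [0.9, -0.6, -3.4]
opening: 0.0154
gripper_force: 55.0
```

Emit:
jog_arm(rows=[[[0.02,-0.1,0],[0,0,0.01]],[[0.05,-0.3,0],[0,0,0.03]],[[0.08,-0.5,0],[0,0,0.05]],[[0.12,-0.67,0],[0,0,0.07]],[[0.152,-0.829,0],[0,0,0.089]]])

```text
t: 3.8
tool_pos: [0.4244, -0.196, 0.21]
orientation: [-3.124, -0.326, 0.001]
force: [0.8, 0.7, -2.4]
opening: 0.0154
gripper_force: 55.0
```

Emit:
jog_arm(rows=[[[0.07,-0.15,0],[0,0,0.018]],[[0.15,-0.3,0],[0,0,0.036]],[[0.22,-0.46,0],[0,0,0.054]],[[0.29,-0.61,0],[0,0,0.072]],[[0.364,-0.766,0],[0,0,0.089]]])

```text
t: 4.3
tool_pos: [0.4642, -0.0314, 0.2102]
orientation: [-3.14, -0.107, 0.001]
force: [0.1, -1.2, -3.2]
opening: 0.0151
gripper_force: 55.0
```

Emit:
jog_arm(rows=[[[0.06,-0.17,0.05],[0,0,0.02]],[[0.13,-0.35,0.1],[0,0,0.05]],[[0.2,-0.55,0.15],[0,0,0.08]],[[0.267,-0.728,0.2],[0,0,0.1]],[[0.267,-0.728,0.2],[0,0,0.1]]])

```text
t: 4.8
tool_pos: [0.5067, 0.1201, 0.1681]
orientation: [-3.138, 0.133, 0.006]
force: [-1.5, -1.2, -3.2]
opening: 0.0155
gripper_force: 55.0
```

```bash
python3 - <<'E'
from h import *
s=robot.read_state();print(s)
a=shot('top','t2.png');b=shot('side','s2.png')
A=np.asarray(a['frame'])[180:280,180:300];B=np.asarray(b['frame'])[190:290,240:360]
cv2.imwrite('pics/ab2.png',cv2.cvtColor(np.vstack([cv2.resize(x,None,fx=3,fy=3,interpolation=0) for x in(A,B)]),cv2.COLOR_RGB2BGR))
print(proj(a,(.543,.1133,.216)),proj(b,(.543,.1133,.216)))
E
```

```text
{'t': 4.8, 'q': array([ 1.32994817e-01, -5.20212544e-02,  1.76815892e+00,  1.75643127e-03,
        1.42898625e+00,  1.78834769e+00]), 'dq': array([-0.06350735, -0.03884703,  0.01389844, -0.0384336 ,  0.03496853,
       -0.09817819]), 'joint_torque': array([  1.66305207, -47.06575513, -51.4130795 ,   0.46269475,
        -0.81410894,   1.56773854]), 'tool_pos': array([0.50666681, 0.12010251, 0.16814706]), 'orientation': array([-3.13766806,  0.13312926,  0.00593598]), 'force': array([-1.47435654, -1.1993815 , -3.15596093]), 'wrist_torque': array([ 0.01050961,  0.20239065, -0.01894438]), 'gripper_force': 54.958287477493286, 'opening': 0.015541308741202962}
[225.43508166 220.5355343 ] [290.30841469 227.12147839]
```

View pics/ab2.png

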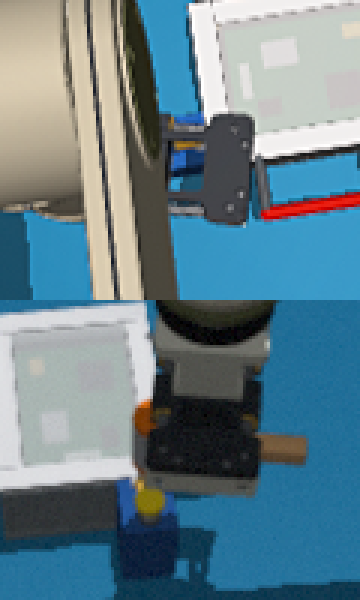

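In the side crop the head is at about (289,228), against a predicted (290,227). It sits over the yellow pin, so I'll press down.

Emit:
jog_arm(rows=[[[0,0,0.07],[0,0,0]],[[0,0,0.15],[0,0,0]],[[0,0,0.22],[0,0,0]],[[0,0,0.25],[0,0,0]],[[0,0,0.25],[0,0,0]]])

```text
t: 5.4
tool_pos: [0.5068, 0.1154, 0.1192]
orientation: [3.138, -0.139, -0.004]
force: [-1.2, 0.8, -2.9]
opening: 0.0158
gripper_force: 55.0
```

Emit:
jog_arm(rows=[[[0,0,0.015],[0,0,0]],[[0,0,0.03],[0,0,0]],[[0,0,0.045],[0,0,0]],[[0,0,0.06],[0,0,0]],[[0,0,0.06],[0,0,0]]])

```text
t: 5.9
tool_pos: [0.5084, 0.1162, 0.109]
orientation: [-3.139, 0.138, -0.002]
force: [-0.5, -1.0, 2.1]
opening: 0.0155
gripper_force: 55.0
```

Emit:
jog_arm(rows=[[[0,0,0.01],[0,0,0]],[[0,0,0.02],[0,0,0]],[[0,0,0.02],[0,0,0]],[[0,0,0.02],[0,0,0]]])

```text
t: 6.3
tool_pos: [0.5084, 0.1162, 0.1054]
orientation: [-3.138, 0.138, -0.002]
force: [-0.6, -1.3, 5.3]
opening: 0.0156
gripper_force: 55.0
```

```bash
python3 - <<'E'
from h import *
s=robot.read_state();print(s['force'],s['wrist_torque'],s['tool_pos'])
b=shot('side')
rb=mask(b,0,6,(290,180,330,250),s=130);print(cen(rb),cv2.minAreaRect(np.argwhere(rb)[:,::-1].astype(np.float32)))
E
```

```text
[-0.58436449 -1.31573434  5.29473041] [-0.23137571  0.07062234 -0.07046523] [0.50837989 0.11617653 0.1053674 ]h.py:25: RuntimeWarning: Mean of empty slice.
  y,x=np.nonzero(m);return x.mean(),y.mean(),len(x),x.min(),x.max(),y.min(),y.max()
  ret = ret.dtype.type(ret / rcount)
Traceback (most recent call last):
  File "h.py", line 25, in cen
    y,x=np.nonzero(m);return x.mean(),y.mean(),len(x),x.min(),x.max(),y.min(),y.max()
                                                      ~~~~~^^
ValueError: zero-size array to reduction operation minimum which has no identity
```

Force on the tool rose by about 8 N, so the pin is fully down. I'll lift and check the lid.

Emit:
jog_arm(rows=[[[0,0,-0.05],[0,0,0]],[[0,0,-0.2],[0,0,0]],[[0,0,-0.35],[0,0,0]],[[0,0,-0.5],[0,0,0]],[[0,0,-0.5],[0,0,0]]])

```text
t: 6.85
tool_pos: [0.5101, 0.1167, 0.2095]
orientation: [-3.137, 0.137, -0.011]
force: [0.4, 0.6, -2.4]
opening: 0.0159
gripper_force: 55.0
```

```bash
python3 - <<'E'
from h import *
def G(hx,hy,zface,yaw,off=.036):
    c=np.array([np.cos(np.radians(yaw)),np.sin(np.radians(yaw)),0]);return (np.array([hx,hy,zface+.010])-off*c,down(yaw))
plan([G(.46,.20,.12,-5),G(.42,.22,.06,-5),G(.42,.22,.012,-5)],(np.array([.5071,.1164,.204]),down(-5)))
print(robot.read_state()['tool_pos'])
a=shot('top','t3.png');b=shot('side','s3.png')
A=np.asarray(a['frame'])[160:300,120:340];B=np.asarray(b['frame'])[170:310,200:420]
cv2.imwrite('pics/ab3.png',cv2.cvtColor(np.vstack([cv2.resize(x,None,fx=2,fy=2,interpolation=0) for x in(A,B)]),cv2.COLOR_RGB2BGR))
E
```

```text
shift [-0.451, -0.396, 0.37] turn [0.0, 0.0, 0.0] rows>= 2.8
shift [-0.208, -0.082, 0.3] turn [0.0, 0.0, 0.0] rows>= 1.5
shift [0.0, -0.0, 0.24] turn [0.0, 0.0, 0.0] rows>= 1.0
[0.5101051  0.11665789 0.2095179 ]
```

View pics/ab3.png

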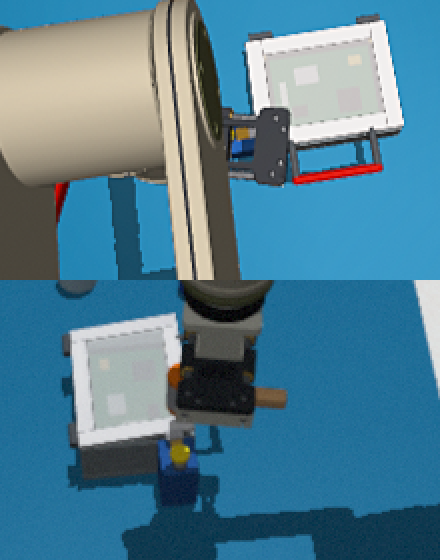

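The crops suggest the lid is ajar, since its front edge looks raised. I'll confirm that numerically.

```bash
python3 - <<'E'
from h import *
import pickle;a,b=pickle.load(open('s0.pkl','rb'))
im=cv2.cvtColor(cv2.imread('pics/t3.png'),cv2.COLOR_BGR2RGB)
rect=lambda m:cv2.minAreaRect(np.argwhere(m)[:,::-1].astype(np.float32))
r0=mask(a,0,6,(255,225,320,260),s=130);r1=mask(dict(frame=im),0,6,(255,225,320,265),s=130)
print(rect(r0)[0],rect(r1)[0])
yw=np.radians(7.35);ex=np.array([np.cos(yw),np.sin(yw),0]);ey=np.array([-np.sin(yw),np.cos(yw),0])
hinge=np.array([.5428,.1133,0])-ex*-.045-ey*.128+ex*.070+[0,0,.0715];print('hinge',hinge)
for th in(0,.09,.11,.13,.2): 
    al=th+np.arcsin(4/186);X=hinge-ex*.186*np.cos(al)+[0,0,.186*np.sin(al)];print(th,X,proj(a,X))
E
```

```text
(288.4313659667969, 247.57098388671875) (288.05072021484375, 246.31442260742188)
hinge [0.67323013 0.00106372 0.0715    ]
0 [ 0.48880112 -0.02272578  0.0755    ] [289.71758522 248.00226663]
0.09 [ 0.48990411 -0.02258351  0.09219735] [289.62359996 247.13807825]
0.11 [ 0.49035129 -0.02252583  0.09588987] [289.58912117 246.85930821]
0.13 [ 0.49087162 -0.02245871  0.09957262] [289.54960503 246.54845834]
0.2 [ 0.49326556 -0.02214992  0.11236422] [289.37108018 245.2047702 ]
```

The bar has shifted by 1.26 px, which matches a lid angle of about 0.12 rad. The lid is ajar, so I'll set the mallet down.

Emit:
jog_arm(rows=[[[-0.08,-0.07,0.05],[0,0,0]],[[-0.2,-0.17,0.12],[0,0,0]],[[-0.33,-0.28,0.25],[0,0,0]],[[-0.451,-0.396,0.37],[0,0,0]],[[-0.451,-0.396,0.37],[0,0,0]]])

```text
t: 7.45
tool_pos: [0.4179, 0.2037, 0.1237]
orientation: [3.136, -0.133, -0.018]
force: [-0.4, -0.4, -4.2]
opening: 0.0154
gripper_force: 55.0
```

Emit:
jog_arm(rows=[[[-0.1,-0.04,0.15],[0,0,0]],[[-0.208,-0.082,0.3],[0,0,0]],[[-0.208,-0.082,0.4],[0,0,0]],[[-0.208,-0.082,0.5],[0,0,0]],[[-0.208,-0.082,0.54],[0,0,0]]])

```text
t: 7.95
tool_pos: [0.3822, 0.2216, 0.0192]
orientation: [3.136, -0.137, -0.008]
force: [-0.8, -0.1, -2.9]
opening: 0.0157
gripper_force: 55.0
```

Emit:
jog_arm(rows=[[[0,0,0.01],[0,0,0]],[[0,0,0.02],[0,0,0]],[[0,0,0.03],[0,0,0]],[[0,0,0.03],[0,0,0]]])

```text
t: 8.35
tool_pos: [0.3855, 0.2231, 0.0172]
orientation: [-3.138, 0.138, -0.002]
force: [-0.5, -1.0, -3.1]
opening: 0.0159
gripper_force: 55.0
```

```bash
python3 - <<'E'
from h import *
s=robot.read_state();print(s['tool_pos'],s['force'],s['wrist_torque'])
E
```

```text
[0.38547911 0.22307491 0.01722763] [-0.51542059 -1.04372071 -3.08554571] [0.01098375 0.10456948 0.01918881]
```

Emit:
jog_arm(rows=[[[0,0,0.008],[0,0,0]],[[0,0,0.016],[0,0,0]],[[0,0,0.024],[0,0,0]],[[0,0,0.024],[0,0,0]]])

```text
t: 8.75
tool_pos: [0.3847, 0.2228, 0.0116]
orientation: [3.138, -0.138, -0.001]
force: [0.0, 0.5, -2.8]
opening: 0.0155
gripper_force: 55.0
```

Emit:
jog_arm(rows=[[[0,0,0.005],[0,0,0]],[[0,0,0.01],[0,0,0]],[[0,0,0.01],[0,0,0]]])

```text
t: 9.05
tool_pos: [0.385, 0.223, 0.0105]
orientation: [-3.139, 0.138, 0.0]
force: [-3.9, -2.1, 5.9]
opening: 0.0155
gripper_force: 55.0
```

The mallet is on the bench with about 9 N of contact. Releasing it.

Emit:
jog_arm(rows=[[[0,0,-0.005],[0,0,0]],[[0,0,-0.005],[0,0,0]],[[0,0,-0.005],[0,0,0]],[[0,0,-0.005],[0,0,0]],[[0,0,-0.005],[0,0,0]]], hand=-0.3)

```text
t: 9.55
tool_pos: [0.3849, 0.2229, 0.0108]
orientation: [-3.139, 0.138, -0.0]
force: [0.4, 0.3, 0.1]
opening: 0.0506
gripper_force: 0.0
```

Emit:
jog_arm(rows=[[[0,0,0],[0,0,0]],[[0,0,0],[0,0,0]],[[0,0,-0.05],[0,0,0]],[[0,0,-0.2],[0,0,0]],[[0,0,-0.4],[0,0,0]]])

```text
t: 10.05
tool_pos: [0.3831, 0.2222, 0.0905]
orientation: [3.137, -0.138, -0.006]
force: [1.6, -0.3, 0.8]
opening: 0.0608
gripper_force: 0.0
```

Emit:
jog_arm(rows=[[[0,0,-0.2],[0,0,0]],[[0,0,-0.4],[0,0,0]],[[0,0,-0.6],[0,0,0]],[[0,0,-0.6],[0,0,0]],[[0,0,-0.6],[0,0,0]]], hand=0.27)

```text
t: 10.55
tool_pos: [0.3857, 0.2233, 0.2127]
orientation: [-3.137, 0.138, -0.005]
force: [-0.3, 0.2, -1.3]
opening: 0.0346
gripper_force: 0.0
```

```bash
python3 - <<'E'
from h import *
s=robot.read_state();print(s['tool_pos'],s['force'],s['opening'])
a=shot('top','t4.png');b=shot('side','s4.png')
A=np.asarray(a['frame'])[160:320,120:340];B=np.asarray(b['frame'])[180:400,220:440]
cv2.imwrite('pics/ab4.png',cv2.cvtColor(np.hstack([cv2.resize(x,(440,int(2*x.shape[0])),interpolation=0) if 0 else cv2.copyMakeBorder(x,0,220-x.shape[0],0,0,0) for x in(A,B)]),cv2.COLOR_RGB2BGR))
B_=down(97.35)
plan([((.42,.15,.22),down(29)),((.46,.05,.22),down(63)),((.4905,-.0225,.18),B_),((.4905,-.0225,.078),B_)])
E
```

```text
[0.38568357 0.22327972 0.21267784] [-0.25615928  0.21071019 -1.25085631] 0.034582244826423615
shift [0.21, 0.346, -0.051] turn [0.0, 0.001, -0.378] rows>= 4.0
shift [-0.067, 0.534, 0.0] turn [0.0, 0.0, -0.378] rows>= 4.0
shift [-0.254, 0.3, 0.2] turn [0.0, 0.0, -0.382] rows>= 4.0
shift [0.0, -0.0, 0.51] turn [0.0, 0.0, 0.0] rows>= 2.0
```

View pics/ab4.png

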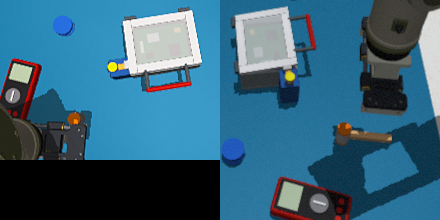

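The mallet stands upright on the bench at side-view pixel (345,128) + (0,180), clear of the fixture. The bar is visible in both views, so I'll measure it before moving above it.

Emit:
jog_arm(rows=[[[0.05,0.09,-0.02],[0,0,-0.09]],[[0.1,0.17,-0.03],[0,0,-0.18]],[[0.16,0.26,-0.04],[0,0,-0.28]],[[0.21,0.346,-0.051],[0,0,-0.378]],[[0.21,0.346,-0.051],[0,0,-0.378]]])

```text
t: 11.15
tool_pos: [0.4205, 0.1485, 0.2195]
orientation: [3.04, 0.79, -0.004]
force: [0.9, -0.3, -0.1]
opening: 0.0341
gripper_force: 0.0
```

Emit:
jog_arm(rows=[[[-0.01,0.13,0],[0,0,-0.09]],[[-0.03,0.27,0],[0,0,-0.18]],[[-0.05,0.4,0],[0,0,-0.28]],[[-0.067,0.534,0],[0,0,-0.378]],[[-0.067,0.534,0],[0,0,-0.378]]])

```text
t: 11.65
tool_pos: [0.4604, 0.0488, 0.2195]
orientation: [-2.678, -1.641, 0.004]
force: [-0.9, -0.1, 0.3]
opening: 0.0338
gripper_force: 0.0
```

Emit:
jog_arm(rows=[[[-0.06,0.08,0.05],[0,0,-0.09]],[[-0.12,0.15,0.1],[0,0,-0.18]],[[-0.19,0.23,0.15],[0,0,-0.28]],[[-0.254,0.3,0.2],[0,0,-0.382]],[[-0.254,0.3,0.2],[0,0,-0.382]]])

```text
t: 12.15
tool_pos: [0.4898, -0.0222, 0.1784]
orientation: [-2.074, -2.355, 0.004]
force: [0.1, 1.6, -0.4]
opening: 0.0337
gripper_force: 0.0
```

```bash
python3 - <<'E'
from h import *
import pickle;a,b=pickle.load(open('s0.pkl','rb'))
rect=lambda m:cv2.minAreaRect(np.argwhere(m)[:,::-1].astype(np.float32))
ld=lambda f:dict(frame=cv2.cvtColor(cv2.imread('pics/'+f),cv2.COLOR_BGR2RGB))
ra=rect(mask(ld('t4.png'),0,6,(255,225,320,265),s=130));rb=rect(mask(ld('s4.png'),0,6,(295,180,330,245),s=130))
print(ra,rb,tri((a,*ra[0]),(b,*rb[0])))
s=robot.read_state();print(s['tool_pos'],s['orientation'],s['q'])
d=shot('wrist','w5.png');m=mask(d,0,6,(0,0,560,420),s=130);r=rect(m);print(r,len(np.argwhere(m)),plane(d,*r[0],.097))
for X in [(.4905,-.0225,.097)]:print(proj(d,X))
plan([((.4905,-.0225,.079),down(97.35))])
E
```

```text
((288.05072021484375, 246.31442260742188), (4.776972770690918, 44.71246337890625), 80.83765411376953) ((310.1724853515625, 211.5689697265625), (35.691314697265625, 4.120209693908691), 78.11134338378906) (array([ 0.4907906 , -0.01870606,  0.09975384]), [np.float64(0.0007496843405858603), np.float64(0.0007496843405859016)])
[ 0.48977562 -0.02217249  0.17835925] [-2.07390413 -2.35476394  0.00388233] [-1.49826204e-01 -1.43276086e-01  1.83444113e+00 -4.56354193e-05
  1.45492688e+00 -2.76488339e-01]
((281.5, 213.5), (121.0, 13.0), 90.0) 1544 [ 0.48925122 -0.01684067  0.097     ]
[282.08313349 219.7880136 ]
shift [-0.007, 0.004, 0.502] turn [-0.002, -0.001, -0.003] rows>= 2.0
```

View pics/w5.png

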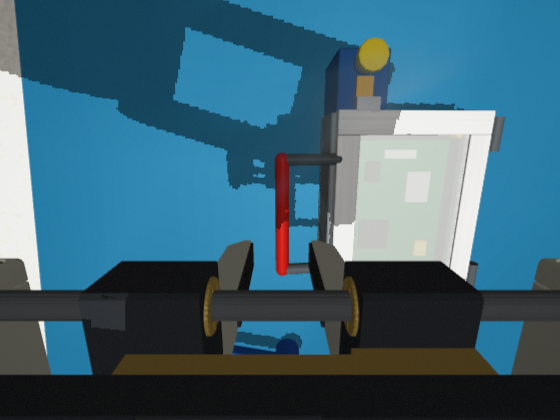

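The wrist view shows the bar vertical at column 281.5, rows 153–274. It is centred between the fingertips at columns 250 and 313, with clear room before the lid edge at column 325. Descend and grip at 25 N.

Emit:
jog_arm(rows=[[[0.01,0.004,0.1],[0,0,0]],[[0.01,0.004,0.22],[0,0,0]],[[0.01,0.004,0.36],[0,0,0]],[[0.01,0.004,0.5],[0,0,0]],[[0.01,0.004,0.5],[0,0,0]]])

```text
t: 12.7
tool_pos: [0.488, -0.0179, 0.0772]
orientation: [-2.075, -2.35, 0.006]
force: [-0.1, -0.8, 0.1]
opening: 0.0341
gripper_force: 0.0
```

Emit:
jog_arm(rows=[[[0,0,0],[0,0,0]],[[0,0,0],[0,0,0]],[[0,0,0],[0,0,0]],[[0,0,0],[0,0,0]],[[0,0,0],[0,0,0]]], hand=1, squeeze=25)

```text
t: 13.2
tool_pos: [0.4898, -0.0202, 0.0812]
orientation: [-2.073, -2.357, 0.004]
force: [-7.8, -0.6, 1.6]
opening: 0.0114
gripper_force: 25.0
```

```bash
cat > lift.py <<'E'
from h import *
s=robot.read_state();print(s['tool_pos'],s['force'],s['opening'],s['gripper_force'])
yw=np.radians(7.35);ex=np.array([np.cos(yw),np.sin(yw),0]);ez=np.array([0,0,1.])
R=Ro.from_rotvec(s['orientation']).as_matrix();g=s['tool_pos']-.019*R[:,2]
hinge=np.array([.67323,.00106,.0715]);d=g-hinge
r=np.hypot(d@ex,d[2]);al=np.arctan2(d[2],-(d@ex));off=np.arcsin(4/186)
print('r',r,'lid',al-off)
for th in np.linspace(al-off,1.05,16)[1:]:
    D=-ex*r*np.cos(th+off)+ez*r*np.sin(th+off)-(-ex*r*np.cos(al)+ez*r*np.sin(al))
    print(round(th,3),(R.T@D/.2).round(3).tolist())
E
python3 lift.py
```

```text
[ 0.48983537 -0.02015938  0.08119221] [-7.84663666 -0.55401994  1.55976048] 0.011437593717018453 25.001589059829712
r 0.186745775734108 lid 0.13274634752899273
0.194 [0.0, 0.01, -0.056]
0.255 [0.0, 0.024, -0.112]
0.316 [0.0, 0.041, -0.166]
0.377 [0.0, 0.061, -0.219]
0.438 [0.0, 0.085, -0.271]
0.5 [0.0, 0.112, -0.322]
0.561 [0.0, 0.141, -0.371]
0.622 [0.0, 0.174, -0.417]
0.683 [0.0, 0.209, -0.462]
0.744 [0.0, 0.248, -0.505]
0.805 [0.0, 0.288, -0.545]
0.867 [0.0, 0.331, -0.582]
0.928 [0.0, 0.377, -0.617]
0.989 [0.0, 0.424, -0.649]
1.05 [0.0, 0.473, -0.678]
```

The bar is held: opening 11.4 mm, and the radius works out at 186.7 mm against the 186 mm given. Lifting along the arc.

Emit:
jog_arm(rows=[[[0,0.006,-0.056],[0,0,0]],[[0,0.02,-0.112],[0,0,0]],[[0,0.037,-0.166],[0,0,0]],[[0,0.057,-0.219],[0,0,0]],[[0,0.081,-0.271],[0,0,0]]])

```text
t: 13.7
tool_pos: [0.5054, -0.0181, 0.1364]
orientation: [-2.072, -2.356, 0.006]
force: [-13.5, -2.3, 3.9]
opening: 0.0114
gripper_force: 25.0
```

```bash
python3 lift.py
```

```text
[ 0.50536501 -0.01812022  0.13636536] [-13.52659042  -2.32990822   3.89311379] 0.011368801965417643 24.999912679195404
r 0.18851647434868982 lid 0.4395205753371868
0.48 [0.0, 0.018, -0.034]
0.521 [0.0, 0.037, -0.067]
0.562 [0.0, 0.057, -0.1]
0.602 [0.0, 0.078, -0.132]
0.643 [0.0, 0.101, -0.163]
0.684 [0.0, 0.125, -0.192]
0.724 [0.0, 0.151, -0.221]
0.765 [0.0, 0.177, -0.249]
0.806 [0.0, 0.205, -0.276]
0.847 [0.0, 0.233, -0.301]
0.887 [0.0, 0.263, -0.326]
0.928 [0.0, 0.294, -0.349]
0.969 [0.0, 0.325, -0.371]
1.009 [0.0, 0.357, -0.391]
1.05 [0.0, 0.391, -0.41]
```

Emit:
jog_arm(rows=[[[0,0.01,-0.04],[0,0,0]],[[0,0.027,-0.074],[0,0,0]],[[0,0.047,-0.107],[0,0,0]],[[0,0.068,-0.139],[0,0,0]],[[0,0.091,-0.17],[0,0,0]]])

```text
t: 14.2
tool_pos: [0.525, -0.0156, 0.1708]
orientation: [-2.073, -2.358, 0.002]
force: [-10.2, -0.1, 2.6]
opening: 0.0111
gripper_force: 25.0
```

```bash
sed -i 's/hinge=np.array.*;d=/hinge=np.array([.6707,.0008,.0715]);d=/' lift.py; python3 lift.py
```

```text
[ 0.52500031 -0.01559606  0.17078874] [-10.23417769  -0.08053118   2.63675178] 0.01111413856880038 24.99884605407715
r 0.1883443634017461 lid 0.6575311471559192
0.684 [-0.0, 0.016, -0.019]
0.71 [-0.0, 0.032, -0.038]
0.736 [-0.0, 0.049, -0.056]
0.762 [-0.0, 0.066, -0.073]
0.788 [-0.0, 0.083, -0.091]
0.815 [-0.0, 0.101, -0.107]
0.841 [-0.0, 0.12, -0.124]
0.867 [-0.0, 0.139, -0.14]
0.893 [-0.0, 0.158, -0.155]
0.919 [-0.0, 0.178, -0.17]
0.945 [-0.0, 0.198, -0.184]
0.972 [-0.0, 0.218, -0.198]
0.998 [-0.0, 0.239, -0.211]
1.024 [-0.0, 0.26, -0.224]
1.05 [-0.0, 0.281, -0.236]
```

Emit:
jog_arm(rows=[[[0,0.016,-0.027],[0,0,0]],[[0,0.035,-0.05],[0,0,0]],[[0,0.055,-0.075],[0,0,0]],[[0,0.08,-0.1],[0,0,0]],[[0,0.113,-0.13],[0,0,0]]])

```text
t: 14.7
tool_pos: [0.5472, -0.0127, 0.1967]
orientation: [-2.073, -2.358, 0.002]
force: [-11.7, 0.3, 5.9]
opening: 0.0108
gripper_force: 25.0
```

Emit:
jog_arm(rows=[[[0,0.03,-0.024],[0,0,0]],[[0,0.058,-0.046],[0,0,0]],[[0,0.088,-0.066],[0,0,0]],[[0,0.118,-0.086],[0,0,0]],[[0,0.14,-0.1],[0,0,0]]])

```text
t: 15.2
tool_pos: [0.5758, -0.0091, 0.2186]
orientation: [2.074, 2.359, -0.0]
force: [-12.1, -1.9, 11.1]
opening: 0.0113
gripper_force: 25.0
```

```bash
python3 lift.py|sed -n '1,3p;17,18p'; python3 - <<'E'
from h import *
a=shot('top','t6.png');b=shot('side','s6.png')
A=np.asarray(a['frame'])[140:280,200:360];B=np.asarray(b['frame'])[140:280,200:360]
cv2.imwrite('pics/ab6.png',cv2.cvtColor(np.hstack([cv2.resize(x,None,fx=2.5,fy=2.5,interpolation=0) for x in(A,B)]),cv2.COLOR_RGB2BGR))
E
```

```text
[ 0.57581598 -0.00909028  0.21864811] [-12.1417215   -1.86886878  11.05072324] 0.011276219725348884 25.006973147392273
r 0.19157731783126278 lid 1.028173035148514
1.03 [-0.0, 0.001, -0.001]
1.05 [-0.0, 0.018, -0.01]
```

View pics/ab6.png

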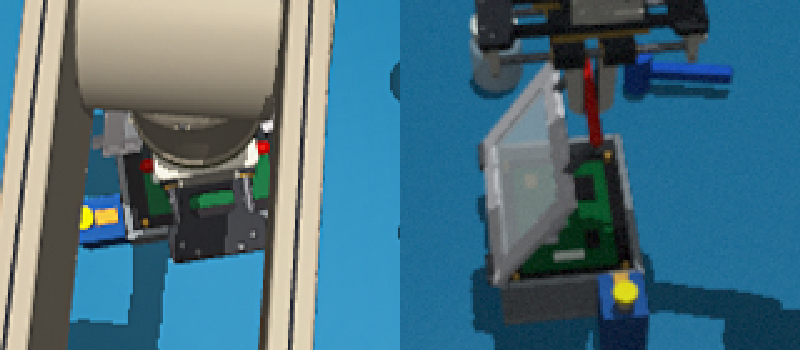

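The crops show the lid steeply raised and the bar between the fingers. Red bar ends show in the top view at (259,206) and (306,199), and the +y end in the side view at (279,198). I'll triangulate the lid angle from those.

```bash
python3 - <<'E'
from h import *
import pickle;a,b=pickle.load(open('s0.pkl','rb'))
ld=lambda f:dict(frame=cv2.cvtColor(cv2.imread('pics/'+f),cv2.COLOR_BGR2RGB))
ma=mask(ld('t6.png'),0,6,(245,190,320,215),s=130);mb=mask(ld('s6.png'),0,6,(265,140,290,205),s=130)
for m in(ma[:,:282],ma[:,282:]):print('top',np.round(cen(m),1))
print('side',np.round(cen(mb),1),cv2.boxPoints(cv2.minAreaRect(np.argwhere(mb)[:,::-1].astype(np.float32))).tolist())
yw=np.radians(7.35);ex=np.array([np.cos(yw),np.sin(yw),0]);ey=np.array([-np.sin(yw),np.cos(yw),0])
for hs in(0,.0025):
  h=np.array([.67323,.00106,.0715])-hs*ex;off=np.arcsin(4/186)
  for th in(.9,.95,1.0,1.05,1.1,1.15):
    c=h-ex*.186*np.cos(th+off)+np.array([0,0,.186*np.sin(th+off)])
    print(hs,th,*[proj(d,c+s*ey).round(1) for d in(a,b) for s in(.048,-.048)],c.round(4))
E
```

```text
top [258.3 205.7  26.  256.  260.  203.  208. ]
top [ 22.7 198.3  27.   20.   25.  196.  201. ]
side [276.1 181.5 139.  273.  280.  163.  198. ] [[271.2489013671875, 163.3668212890625], [275.70306396484375, 162.77294921875], [280.35809326171875, 197.68560791015625], [275.9039306640625, 198.27947998046875]]
0 0.9 [262.  213.4] [306.2 206.4] [284.5 197. ] [279.4 165.5] [ 0.5617 -0.0133  0.2197]
0 0.95 [261.3 209.6] [305.7 202.6] [281.1 195.8] [276.2 164.2] [ 0.5692 -0.0124  0.2251]
0 1.0 [260.5 205.6] [305.2 198.6] [277.6 194.6] [272.9 163. ] [ 0.5769 -0.0114  0.2301]
0 1.05 [259.8 201.5] [304.7 194.5] [274.  193.5] [269.4 161.9] [ 0.5849 -0.0103  0.2348]
0 1.1 [259.1 197.3] [304.1 190.3] [270.2 192.6] [265.8 160.9] [ 0.5931 -0.0093  0.239 ]
0 1.15 [258.4 193.1] [303.5 186. ] [266.3 191.8] [262.1 160. ] [ 0.6015 -0.0082  0.2429]
0.0025 0.9 [262.1 214.6] [306.4 207.6] [285.6 196.9] [280.5 165.5] [ 0.5592 -0.0136  0.2197]
0.0025 0.95 [261.4 210.7] [305.9 203.7] [282.3 195.7] [277.3 164.1] [ 0.5667 -0.0127  0.2251]
0.0025 1.0 [260.7 206.8] [305.4 199.7] [278.8 194.5] [273.9 162.9] [ 0.5744 -0.0117  0.2301]
0.0025 1.05 [260.  202.7] [304.9 195.6] [275.1 193.4] [270.5 161.8] [ 0.5824 -0.0107  0.2348]
0.0025 1.1 [259.3 198.5] [304.3 191.4] [271.3 192.5] [266.9 160.8] [ 0.5906 -0.0096  0.239 ]
0.0025 1.15 [258.5 194.2] [303.7 187.1] [267.4 191.7] [263.2 159.9] [ 0.599  -0.0085  0.2429]
```

The lid stands at about 1.00 rad. Nudging roughly 7 mm further along the arc, then holding.

Emit:
jog_arm(rows=[[[0,0.01,-0.006],[0,0,0]],[[0,0.02,-0.011],[0,0,0]],[[0,0.03,-0.016],[0,0,0]],[[0,0.03,-0.016],[0,0,0]],[[0,0.03,-0.016],[0,0,0]]], squeeze=30)

```text
t: 15.8
tool_pos: [0.5818, -0.0084, 0.222]
orientation: [2.073, 2.359, 0.001]
force: [-13.7, -1.1, 11.6]
opening: 0.011
gripper_force: 30.0
```

Emit:
jog_arm(rows=[[[0,0,0],[0,0,0]],[[0,0,0],[0,0,0]],[[0,0,0],[0,0,0]],[[0,0,0],[0,0,0]],[[0,0,0],[0,0,0]]])

```text
t: 16.3
tool_pos: [0.5817, -0.0084, 0.2219]
orientation: [2.073, 2.359, 0.001]
force: [-13.9, -0.6, 13.6]
opening: 0.011
gripper_force: 30.0
```

```bash
cat > chk.py <<'E'
from h import *
s=robot.read_state();print(s['t'],s['tool_pos'],s['force'],s['opening'],s['gripper_force'])
a=shot('top','t7.png');b=shot('side','s7.png')
ma=mask(a,0,6,(245,180,320,215),s=130);mb=mask(b,0,6,(262,140,290,205),s=130)
for m in(ma[:,:282],ma[:,282:]):print('top',np.round(cen(m),1))
print('side',cv2.boxPoints(cv2.minAreaRect(np.argwhere(mb)[:,::-1].astype(np.float32))).round(1).tolist())
E
python3 chk.py
```

```text
16.3 [ 0.58170697 -0.00838928  0.22193145] [-13.88876458  -0.59020529  13.56298344] 0.010977532933937724 30.008465945720673
top [257.5 202.7  23.  255.  259.  200.  205. ]
top [ 22.3 195.1  27.   20.   25.  193.  198. ]
side [[268.1000061035156, 162.60000610351562], [273.0, 161.8000030517578], [278.5, 196.8000030517578], [273.6000061035156, 197.5]]
```

Emit:
jog_arm(rows=[[[0,0,0],[0,0,0]],[[0,0,0],[0,0,0]],[[0,0,0],[0,0,0]],[[0,0,0],[0,0,0]],[[0,0,0],[0,0,0]]])

```text
t: 16.9
tool_pos: [0.5817, -0.0084, 0.222]
orientation: [2.073, 2.359, 0.001]
force: [-13.1, -0.3, 12.5]
opening: 0.011
gripper_force: 30.0
```

```bash
python3 chk.py; python3 - <<'E'
import sys;sys.argv=['x']
from h import *
import pickle
a,b=pickle.load(open('s0.pkl','rb'))
ld=lambda f:dict(frame=cv2.cvtColor(cv2.imread('pics/'+f),cv2.COLOR_BGR2RGB))
# bystanders moved? compare side pictures
A,B=b['frame'].astype(int),ld('s7.png')['frame'].astype(int)
for n,(x0,y0,x1,y1) in dict(meter=(265,355,360,415),spool=(218,315,250,347),jar=(224,140,252,180)).items():
    print(n,np.abs(A-B)[y0:y1,x0:x1].mean().round(1))
print('mallet head side', np.round(cen(mask(ld('s7.png'),10,18,(325,285,380,330),s=200,v=100)),1), np.round(proj(b,(.42,.22,.056)),1))
E
```

```text
16.9 [ 0.58173379 -0.00837249  0.22195967] [-13.12602031  -0.31170693  12.53005107] 0.0110009660018619 30.00851422548294
top [257.5 202.7  23.  255.  259.  200.  205. ]
top [ 22.3 195.1  27.   20.   25.  193.  198. ]
side [[268.5, 162.5], [273.29998779296875, 161.8000030517578], [278.29998779296875, 196.8000030517578], [273.5, 197.5]]
meter 6.6
spool 7.0
jar 44.8
mallet head side [343.9 308.7 138.  338.  350.  303.  315. ] [343.7 308.3]
```

The lid is steady at about 1.04 rad and the mallet is standing where I left it. The meter and spool patches match their starting images. The gripper covers part of the jar, but it is well above it and never came near it. Handing in.

```bash
python3 -c "
from plant import robot
print(robot.close_job())"
```

```text
the job is handed in; nothing more can be done
None
```

The job is handed in, with no verdict returned: the pin was knocked down with the mallet, the mallet was set down upright on the bench, and the lid was still gripped and steady at about 1.04 rad (60°).

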